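# Unlatch and open the control box

### The job

Open the grey control box on the bench for servicing: press the wing knob of its lid latch down against the spring, keep it down while you turn it anticlockwise (seen from above) to its end, and let it spring up released. Then lift the lid by its bar handle right over until it rests on its stop and stays open by itself, with the latch left released. Do not push the tools and parts lying round the box out of their places.

Things in the scene. Friction and masses are not known exactly. Their poses are not given: they have to be found in the camera images.
- control_box: grey sheet-metal box screwed to the bench (fixed), 130 x 200 x 90 mm without its lid; origin under its centre, z up, its front with the lid's handle faces its own -x; turned up to 0.35 rad. Lugs reach 19 mm beyond its left and right sides, two cable glands 20 mm beyond its right (-y) side; two lid-stop brackets behind reach 30 mm behind the back and 131 mm above the bench
- lid_hinge (a point): middle of the lid's hinge line at the back top edge of the box, 90.5 mm above the bench; the hinge line runs along the box's y axis
- lid (a joint): lid angle in rad: 0 closed, grows as the front goes up and over, 1.78 (102 degrees, leaning back) resting on its stop. Lid 6 mm thick, 138 mm from hinge line to front edge, 210 mm wide, top 96.5 mm above the bench when closed, about 0.6 kg. Let go before upright it falls shut; on the stop it stays open by its own weight
- lid_handle (a point): middle of the lid's handle, a round steel bar 10 mm thick along the box's y axis, 100 mm clear between its arms, 35 mm in front of the lid's front edge and 20 mm above the lid's top: 116.5 mm above the bench when closed, 173 mm in front of and 26 mm above the hinge line. Pinched from above (one finger before, one behind) it turns in the fingers as the lid swings
- latch_grip (a point): grip point of the latch knob, on its axis, 6 mm below its top: a black wing 44 mm long, 14 thick, 28 high over a skirt 27 mm across, on the lid midway along its front, 34 mm behind the edge (69 mm behind the bar). Latched: wing along the box's x, top 42 mm above the lid; released: nearly along y, top at 47 mm. A bezel 42 mm across, 5 mm high surrounds it. Axes: x along the wing, z up
- latch_press (a joint): height of the knob in m, positive pressed down: 0 latched at rest, 0.009 right down, -0.005 sprung up after release. The spring pushes up with 6 N at rest, 10 N right down. The knob turns only while it is pressed more than 0.005
- latch_turn (a joint): angle of the knob in rad about its vertical axis: about 0 latched (a tongue under the lid grips the box), grows anticlockwise seen from above, 1.31 (75 degrees) at its end, released. If it is let go there, the knob springs up and stays
- screwdriver_yellow: bystander: yellow-handled screwdriver 206 x 26 x 27 mm, lying to the right of the box; origin under its middle
- small_block: bystander: white block with a pin, 30 x 40 x 36 mm, to the right of the box; origin under its middle
- side_cutters: bystander: red-handled side cutters 147 x 53 x 12 mm, lying to the left of the box; origin under its middle
- marker: bystander: blue marker pen 127 mm long, 13 mm thick, to the left; origin under its middle
- pulley: bystander: white pulley 60 mm across, 36 mm high, standing far to the right; origin under its middle

How it is judged:
By the outcome, as a careful person would: the job done as asked, in the order asked, and still so for the second after the job is handed in, with the robot touching nothing.
It also fails if it takes over 54 s, if anything falls off the work surface, if the arm or the gripper's body presses on something with over 40 N, if the wrist force passes 120 N, or if a joint passes its speed limit or range.

### The arm

A 7-joint arm with a two-finger parallel gripper is mounted at the origin on a cart in front of the work surface, level with it; the furniture and walls round the work are solid. World frame = base frame: x ahead of the robot, y to its left, z up, the work surface at z = 0. Lengths are in m, angles in rad, forces in N, time in s.
With the tool pointing down it reaches from about 0.4 to 0.925 m from the base axis. Payload 4.1 kg.
Tool frame: the origin (TCP) lies at the very end of the fingers, on their centre line; the grasp point (between the pads) lies grasp_offset behind it (grasp_offset is the distance from the TCP to the grasp point, in m); z points along the fingers, y is the line along which they close (so a half turn about z gives the same grasp; the last joint's range is limited). The gripper opens to 85 mm and grips with 20 to 120 N. Pads are 22 mm wide; open, the fingers measure 114 mm over their backs; the gripper's body (76 mm by 85 mm) begins 54 mm behind the grasp point. The pads swing forward as they close: fully open they stand 13 mm farther back than shut.
Start: joints at [-1.259, 0.398, 0.045, 1.537, -0.019, 1.207, -0.051], TCP at [0.26, 0.596, 0.231] pointing down, gripper open.
Joint ranges: [-2.82, 2.82], [-0.49, 2.23], [-1.37, 1.46], [0, 2.46], [-1.36, 4.5], [0.23, 2], [-2.94, 2.94]. Speed limits (rad/s): [2.57, 2.57, 3.14, 3.14, 3.14, 3.14, 3.14].

### API

Orientations are given as a rotation vector (axis times angle).
In Python, from bench import * gives the robot as it stands.
- The arm moves only by the tool step_arm, never from a script. Its argument "moves" is a list of rows, each a list of 7 numbers: the shift along the tool's x, y, z in m, then the turn, a rotation vector about the tool's x, y, z in rad, then the finger opening in m, from 0 to 0.0854. A call has 1 to 8 rows; each row is the pose to reach, as a shift and turn from the pose commanded when the call began, along the tool's axes at that moment; what a row does not reach only later rows make up. A row lasts 1/10 s, in which the tool goes at most 50 mm and 8.59 degrees, less where a joint would pass 70% of its speed; a pose out of reach is approached as far as the arm can. A call with a gripper value outside its range is refused whole. The fingers move at their own pace and stop on an object; the grip force is fixed at half the most. Time passes only in rows, so rows that repeat a pose let the fingers close. It gives the time, the measured TCP pose, the force, the opening and the grip force at its end, in the units of the state.
- sense(): the state, without advancing time (a new reading comes with each control period).
- get_image(name): name is "side" or "top" or "wrist"; returns (picture, depth): 480x640x3 uint8, blue, green, red; 480x640 float32, m along the optical axis (not along the pixel's ray), 0 where there is no reading.
- get_calibration(name): a dict with "camera_matrix" (3x3 intrinsics, pixels), "D" ([k1, k2, p1, p2, k3] as OpenCV has them; the pictures are not rectified), "R" (3x3) and "t" (3): a world point X has camera coordinates R X + t. Camera axes: x right, y down, z forward; pixel columns grow to the right and rows downward; lengths in m; the calibration is good to about 2 mm. A picture is of the moment at which its call begins: read the wrist's pose just before it. get_calibration takes no time and is no camera call; for the wrist camera it gives the pose at the moment of the call.
- close_job(): hands the job in; it is judged then, once.
The state is a dict: "time_s": time; "q": joint angles; "qvel": joint speeds; "joint_torque": joint torques, N m; "tcp_pos": TCP position; "eef_rot": TCP orientation; "force": force on the tool from outside, world axes, zero at the start; "moment": the same for the moment, N m; "width": opening from 0.0 (shut) to 1.0 (fully open); "grasp_force": force on a finger pad.
Only numpy, scipy, OpenCV 4.12 (cv2) and the standard library are available. Lean on these libraries where they do the work, as an engineer would, in place of code of your own. Each camera call takes 0.05 s, during which the arm holds its last target. There are 200 camera calls.

## Working session

There is one attempt and no reset: what is moved stays moved. The work goes in short steps, Python scripts to look and compute and a tool call to move; the robot and the scene stay as the last step left them, time stands still between calls to the robot, and variables do not carry over. Pictures are saved under pics/ and viewed, at most 10 in all, crops included, and the job is handed in when it is done.

Besides the shell and the picture viewer there is one more tool, called after ">>>" as name([rows], argument=value, ...), one row to a line, values as JSON. step_arm: Moves the arm, as the interface text tells. Its arguments: {"type":"object","properties":{"moves":{"type":"array"}},"required":["moves"]}

```bash
ls; mkdir -p pics
python3 - <<'E'
from bench import *
import cv2,numpy as np
s=sense();print({k:np.round(v,3).tolist() for k,v in s.items()})
for n in("top","side"):
    im,d=get_image(n);cv2.imwrite(f"pics/{n}0.png",im);np.save(f"pics/{n}0.npy",d)
    c=get_calibration(n);print(n,{k:np.round(v,3).tolist() for k,v in c.items()})
E
```

```text
pics
{'time_s': 0.0, 'q': [-1.259, 0.399, 0.045, 1.538, -0.019, 1.207, -0.051], 'qvel': [0.0, 0.0, 0.001, -0.001, -0.001, -0.001, 0.0], 'joint_torque': [-0.0, -47.511, 1.365, -25.422, 0.012, 0.009, 0.0], 'tcp_pos': [0.259, 0.595, 0.23], 'eef_rot': [-0.64, -3.075, 0.003], 'force': [0.06, -0.354, -0.007], 'moment': [0.015, -0.004, 0.034], 'grasp_force': 0.0, 'width': 1.0}
top {'camera_matrix': [[533.28, 0.0, 312.904], [0.0, 533.28, 242.462], [0.0, 0.0, 1.0]], 'D': [-0.153, 0.0, 0.0, 0.0, 0.0], 'R': [[0.116, -0.993, 0.002], [-0.97, -0.114, -0.214], [0.213, 0.023, -0.977]], 't': [-0.055, 0.544, 1.246]}
side {'camera_matrix': [[439.454, 0.0, 315.65], [0.0, 439.454, 240.244], [0.0, 0.0, 1.0]], 'D': [-0.108, 0.0, 0.0, 0.0, 0.0], 'R': [[0.999, 0.042, 0.001], [0.024, -0.546, -0.837], [-0.035, 0.837, -0.547]], 't': [-0.546, 0.079, 1.107]}
```

View pics/top0.png

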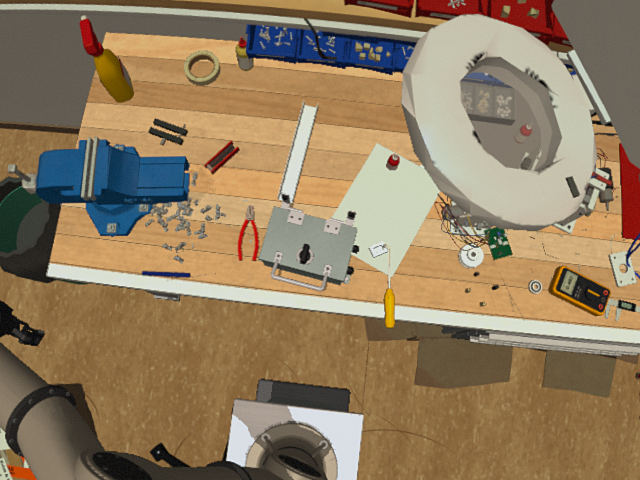

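View pics/side0.png

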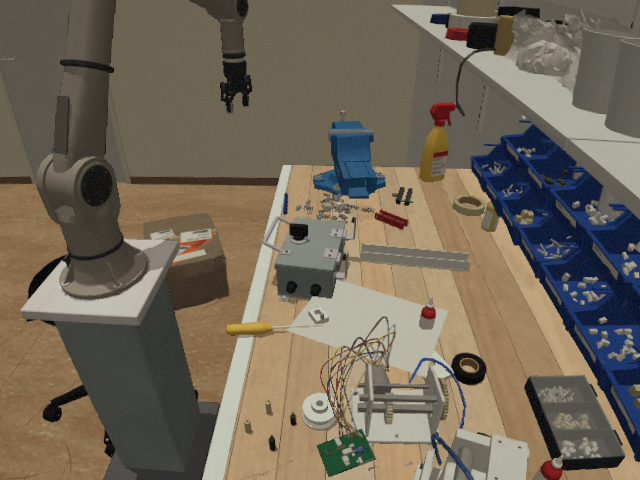

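The top view shows the box at about (307,245), with the handle at (300,280), the knob at (305,253), the screwdriver at (390,300) and the cutters at (249,238). The side view agrees. Next I'll measure from depth.

```bash
cat > h.py <<'E'
from bench import *
import cv2,numpy as np
from scipy.spatial.transform import Rotation as Ro
def cloud(n,d,box=None):
    c=get_calibration(n);K,D,R,t=[np.array(c[k]) for k in("camera_matrix","D","R","t")]
    v,u=np.mgrid[0:480,0:640]
    p=cv2.undistortPoints(np.stack([u,v],-1).reshape(-1,1,2).astype(float),K,D).reshape(480,640,2)
    X=np.dstack([p,np.ones((480,640))])*d[...,None]
    return (X-t)@R
E
python3 - <<'E'
from h import *
for n in("top","side"):
    d=np.load(f"pics/{n}0.npy");P=cloud(n,d)
    x,y,z=P[...,0],P[...,1],P[...,2]
    m=(d>0)&(abs(y)<.22)&(x>.3)&(x<.75)
    print(n,"bench z",np.median(z[m&(z<.03)&(z>-.03)]))
    for nm,a,b in(("lid",.088,.105),("handle",.108,.124),("knob",.128,.15)):
        Q=P[m&(z>a)&(z<b)]
        if len(Q)<5: print(nm,len(Q));continue
        r=cv2.minAreaRect(Q[:,:2].astype(np.float32)*1000)
        print(nm,len(Q),"med",np.median(Q,0).round(4),"rect",np.round(r[0],1),np.round(r[1],1),round(r[2],1), cv2.boxPoints(r).round().tolist())
im=cv2.imread("pics/top0.png")[190:340,220:420];cv2.imwrite("pics/topc.png",cv2.resize(im,None,fx=4,fy=4,interpolation=cv2.INTER_CUBIC))
E
```

```text
top bench z 0.0019725414175299346
lid 4791 med [0.5384 0.0165 0.0969] rect [547.1  19.1] [211.4 162.9] 81.5 [[451.0, -73.0], [612.0, -98.0], [643.0, 112.0], [482.0, 136.0]]
handle 362 med [0.4417 0.0321 0.1192] rect [529.2  20.3] [182.3 200.3] 82.1 [[418.0, -56.0], [616.0, -84.0], [641.0, 97.0], [443.0, 124.0]]
knob 139 med [0.5079 0.0245 0.1374] rect [555.9  16.6] [180.7 149.9] 82.0 [[469.0, -62.0], [617.0, -83.0], [643.0, 96.0], [494.0, 117.0]]
side bench z 0.006831619859827932
lid 2713 med [ 0.5442 -0.0092  0.0956] rect [542.3  18.1] [215.4 178.4] 81.8 [[439.0, -76.0], [615.0, -101.0], [646.0, 112.0], [469.0, 137.0]]
handle 357 med [0.4603 0.0182 0.1174] rect [530.   15.6] [177.9 201.5] 81.7 [[418.0, -58.0], [617.0, -87.0], [643.0, 89.0], [443.0, 118.0]]
knob 118 med [0.5077 0.0197 0.1345] rect [556.3  14. ] [178.8 148.4] 81.7 [[470.0, -64.0], [617.0, -85.0], [643.0, 92.0], [496.0, 113.0]]
```

View pics/topc.png

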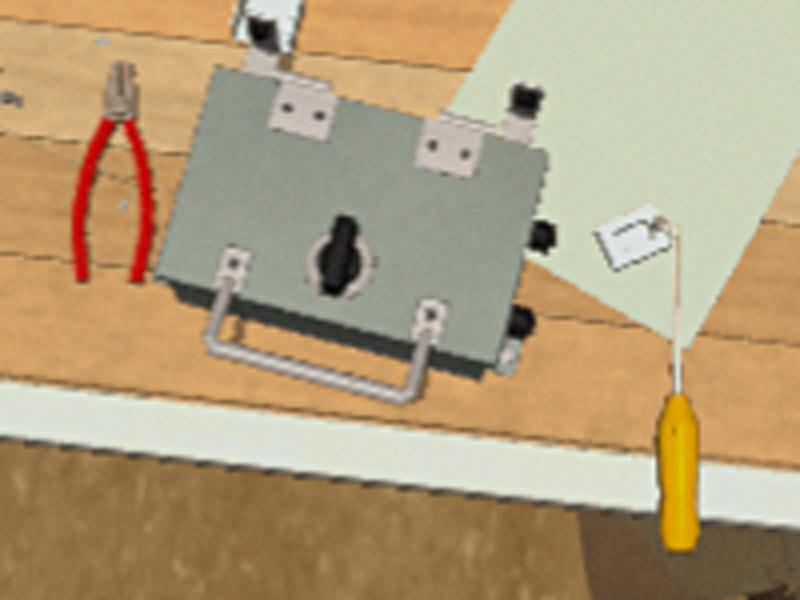

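The crop shows the wing at (340,255), lying along the box x axis, and the bar from (212,345) to (408,397). The box yaw is about -0.14. Now I'll refine the points and compute the approach.

```bash
cat >> h.py <<'E'
def plan(p,ang,s=None):
    "shift and turn in tool axes to TCP p with tool z down and tool y at world azimuth ang"
    s=s or sense();R=Ro.from_rotvec(s["eef_rot"])
    y=np.array([np.cos(ang),np.sin(ang),0]);z=np.array([0,0,-1.]);T=Ro.from_matrix(np.c_[np.cross(y,z),y,z])
    return np.round(R.inv().apply(np.array(p)-s["tcp_pos"]),4),np.round((R.inv()*T).as_rotvec(),4)
E
python3 - <<'E'
from h import *
import bench;print([k for k in dir(bench) if not k.startswith('_')], getattr(bench,'grasp_offset',None))
for n in("top","side"):
    d=np.load(f"pics/{n}0.npy");P=cloud(n,d);x,y,z=np.moveaxis(P,-1,0)
    m=(d>0)&(y>-.15)&(y<.18)&(x>.38)
    L=P[m&(z>.088)&(z<.103)&(x>.47)&(x<.66)]
    for q in(-.12,-.145,-.17):
        a=np.array([[np.cos(q),-np.sin(q)],[np.sin(q),np.cos(q)]])
        B=L[:,:2]@a; w=np.percentile(B,[.3,99.7],axis=0).round(4); print(n,q,"lid box-frame",w.tolist())
    B=P[m&(z>.108)&(z<.128)&(x<.48)]
    v=np.polyfit(B[:,1],B[:,0],1); print("bar",len(B),"yaw",-np.arctan(-v[0])*-1, B.mean(0).round(4),"y",np.percentile(B[:,1],[1,99]).round(4), "zmax",np.percentile(B[:,2],98))
    for a,b in((.122,.134),(.134,.15)):
        k=m&(z>a)&(z<b)&(x>.47)&(x<.55)&(abs(y-.02)<.05);Kp=P[k]
        if len(Kp)>5:
            r=cv2.minAreaRect(Kp[:,:2].astype(np.float32)*1000);print("knob",a,len(Kp),Kp.mean(0).round(4),np.round(r[0],1),np.round(r[1],1),r[2],"zmax",Kp[:,2].max().round(4))
E
```

```text
['IKError', 'close_job', 'get_calibration', 'get_image', 'grasp_offset', 'sense'] 0.0187
top -0.12 lid box-frame [[0.4645, -0.0201], [0.606, 0.1888]]
top -0.145 lid box-frame [[0.4612, -0.0067], [0.6029, 0.2018]]
top -0.17 lid box-frame [[0.4571, 0.0065], [0.6008, 0.2153]]
bar 302 yaw -0.15489662747899396 [0.4398 0.0354 0.1192] y [-0.0304  0.0958] zmax 0.12566369896566285
knob 0.122 17 [0.4972 0.0241 0.1301] [503.1  25.2] [14.2 41.3] 83.45267486572266 zmax 0.1339
knob 0.134 103 [0.5037 0.0248 0.1386] [503.3  25.2] [13.9 43.4] 83.00479888916016 zmax 0.1443
side -0.12 lid box-frame [[0.4661, -0.0232], [0.6253, 0.1873]]
side -0.145 lid box-frame [[0.4632, -0.0095], [0.6228, 0.1998]]
side -0.17 lid box-frame [[0.4595, 0.0035], [0.6221, 0.2129]]
bar 193 yaw -0.14900017436020324 [0.4411 0.0277 0.1167] y [-0.0321  0.0943] zmax 0.12164598189489255
knob 0.122 81 [0.5044 0.0186 0.1283] [504.   18.6] [ 9.2 43.1] 89.69589233398438 zmax 0.1339
knob 0.134 64 [0.5046 0.0219 0.1367] [504.1  22.2] [14.8 42.8] 85.41425323486328 zmax 0.1394
```

Run:
```python
from h import *
print(plan([.5035,.0235,.20],-.145-np.pi/2))
```

```text
(array([-0.4522, -0.4268,  0.0312]), array([-2.0000e-04,  2.5000e-03,  2.8759e+00]))
```

>>> step_arm([
  [-0.025,-0.024,0,0,0,0.14,0.085],
  [-0.06,-0.056,0,0,0,0.28,0.085],
  [-0.095,-0.09,0,0,0,0.42,0.085],
  [-0.13,-0.123,0,0,0,0.56,0.085],
  [-0.165,-0.156,0,0,0,0.7,0.085],
  [-0.2,-0.189,0,0,0,0.84,0.085],
  [-0.235,-0.222,0,0,0,0.98,0.085],
  [-0.27,-0.255,0,0,0,1.12,0.085],
])

```text
time_s: 0.9
tcp_pos: [0.4055, 0.2523, 0.2311]
eef_rot: [-2.183, -2.259, 0.0]
force: [0.8, -0.1, 0.3]
width: 0.995
grasp_force: 0.0
```

Run:
```python
from h import *
s=sense();print(s["tcp_pos"],s["q"],s["time_s"])
print(plan([.5035,.0235,.20],-.145-np.pi/2))
```

```text
[0.40548818 0.25229529 0.23111183] [-1.00396073  0.08986165  0.38313065  1.94190636 -0.03762329  1.11668045
 -0.57123919] 0.9
(array([-0.232 ,  0.0901,  0.0311]), array([-3.0000e-04,  1.0000e-04,  1.7503e+00]))
```

>>> step_arm([
  [-0.02,0.008,0,0,0,0.14,0.085],
  [-0.048,0.019,0,0,0,0.28,0.085],
  [-0.08,0.031,0,0,0,0.42,0.085],
  [-0.112,0.044,0,0,0,0.56,0.085],
  [-0.144,0.056,0,0,0,0.7,0.085],
  [-0.176,0.068,0,0,0,0.84,0.085],
  [-0.206,0.08,0,0,0,0.98,0.085],
  [-0.232,0.09,0,0,0,1.12,0.085],
])

```text
time_s: 1.7
tcp_pos: [0.5046, 0.0243, 0.2311]
eef_rot: [3.05, 0.753, -0.0]
force: [-0.0, -0.2, 0.0]
width: 0.996
grasp_force: 0.0
```

Run:
```python
from h import *
s=sense();print(s["tcp_pos"],s["q"],s["time_s"])
print(plan([.5035,.0235,.20],-.145-np.pi/2))
```

```text
[0.50463642 0.02427888 0.23112809] [-0.73671674  0.16778618  0.68113041  1.88969633 -0.11674638  1.12395147
 -1.09862135] 1.7
(array([-0.0014,  0.0002,  0.0311]), array([1.00e-04, 2.00e-04, 6.29e-01]))
```

>>> step_arm([
  [-0.001,0,0.005,0,0,0.14,0.085],
  [-0.001,0,0.012,0,0,0.28,0.085],
  [-0.001,0,0.02,0,0,0.42,0.085],
  [-0.001,0,0.025,0,0,0.55,0.085],
  [-0.001,0,0.03,0,0,0.629,0.06],
  [-0.001,0,0.03,0,0,0.629,0.06],
])

```text
time_s: 2.3
tcp_pos: [0.5028, 0.0257, 0.2004]
eef_rot: [3.133, -0.216, -0.003]
force: [-0.1, 0.3, -0.4]
width: 0.712
grasp_force: 0.0
```

Run:
```python
from h import *
s=sense();print(s["tcp_pos"],s["q"],s["time_s"])
im,d=get_image("wrist");cv2.imwrite("pics/w1.png",im);P=cloud("wrist",d);x,y,z=np.moveaxis(P,-1,0)
m=(d>0)&(x>.47)&(x<.55)&(abs(y-.02)<.05)
k=m&(z>.125)&(z<.145);Kp=P[k]
if len(Kp)>5:
    r=cv2.minAreaRect(Kp[:,:2].astype(np.float32)*1000);print("knob",len(Kp),Kp.mean(0).round(4),r,"ztop",np.median(Kp[:,2]).round(4))
L=m&(z>.085)&(z<.11);print("lid z",np.median(z[L]))
b=(d>0)&(z>.108)&(z<.125)&(x>.4)&(x<.47);B=P[b];print("bar",len(B),len(B) and (B.mean(0),np.polyfit(B[:,1],B[:,0],1),np.percentile(B,[1,99],axis=0)))
print(plan([.5035,.0235,.116],-.145-np.pi/2))
```

```text
[0.50275257 0.02569994 0.20037046] [-0.79790306  0.2148369   0.76223179  1.93217401 -0.16889207  1.06108899
 -1.6726139 ] 2.3
knob 2236 [0.5079 0.0253 0.1389] ((505.9656677246094, 25.52264404296875), (14.045549392700195, 43.54943084716797), 83.80361938476562) ztop 0.1395
lid z 0.09812298551033077
bar 2898 (array([0.43905639, 0.03321155, 0.12121798]), array([0.11178607, 0.4353438 ]), array([[ 0.42802601, -0.02716209,  0.10945598],
       [ 0.46131694,  0.08317809,  0.12397551]]))
(array([0.0008, 0.0021, 0.0848]), array([0.0005, 0.0012, 0.0086]))
```

View pics/w1.png

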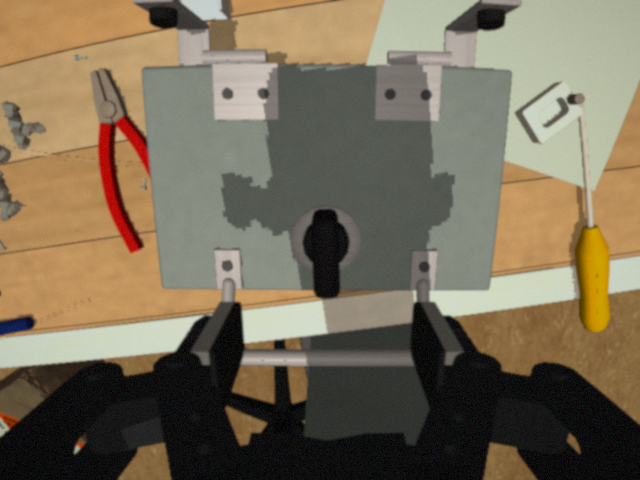

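The wrist view shows the wing at (325,250), centred between the fingers, with the bar at row 357. I'll go down and grip it.

>>> step_arm([
  [0.002,0.001,0.03,0,0,-0.015,0.06],
  [0.002,0.001,0.06,0,0,-0.015,0.06],
  [0.002,0.001,0.08,0,0,-0.015,0.05],
  [0.002,0.001,0.084,0,0,-0.015,0.03],
  [0.002,0.001,0.084,0,0,-0.015,0.0],
  [0.002,0.001,0.084,0,0,-0.015,0.0],
  [0.002,0.001,0.084,0,0,-0.015,0.0],
  [0.002,0.001,0.084,0,0,-0.015,0.0],
])

```text
time_s: 3.15
tcp_pos: [0.5061, 0.0255, 0.1182]
eef_rot: [-3.134, 0.192, -0.002]
force: [-0.6, 3.2, 1.4]
width: 0.146
grasp_force: 61.9
```

>>> step_arm([
  [0,0,0.003,0,0,0,0],
  [0,0,0.006,0,0,0,0],
  [0,0,0.009,0,0,0,0],
  [0,0,0.009,0,0,0,0],
])

```text
time_s: 3.55
tcp_pos: [0.5062, 0.0255, 0.1093]
eef_rot: [-3.134, 0.192, -0.001]
force: [-2.5, 4.2, 7.7]
width: 0.151
grasp_force: 62.9
```

>>> step_arm([
  [0,0,0.001,0,0,0,0],
  [0,0,0.001,0,0,0,0],
])

```text
time_s: 3.75
tcp_pos: [0.5062, 0.0255, 0.1089]
eef_rot: [-3.133, 0.192, -0.001]
force: [-3.5, 4.9, 10.9]
width: 0.146
grasp_force: 63.6
```

>>> step_arm([
  [0,0,0,0,0,-0.1,0],
  [0,0,0,0,0,-0.22,0],
  [0,0,0,0,0,-0.34,0],
  [0,0,0,0,0,-0.46,0],
  [0,0,0,0,0,-0.58,0],
  [0,0,0,0,0,-0.7,0],
])

```text
time_s: 4.35
tcp_pos: [0.5062, 0.0264, 0.109]
eef_rot: [-3.006, -0.901, -0.003]
force: [-3.1, 6.0, 10.4]
width: 0.146
grasp_force: 63.3
```

>>> step_arm([
  [0,0,0,0,0,-0.12,0],
  [0,0,0,0,0,-0.24,0],
  [0,0,0,0,0,-0.36,0],
  [0,0,0,0,0,-0.48,0],
  [0,0,0,0,0,-0.58,0],
  [0,0,0,0,0,-0.63,0],
  [0,0,0,0,0,-0.63,0],
])

```text
time_s: 5.05
tcp_pos: [0.5057, 0.027, 0.109]
eef_rot: [-2.585, -1.779, -0.005]
force: [-6.3, 8.1, 10.4]
width: 0.149
grasp_force: 63.9
```

Run:
```python
from h import *
s=sense();y=Ro.from_rotvec(s["eef_rot"]).as_matrix()[:,1];print(np.arctan2(y[1],y[0])+np.pi/2,s["moment"],s["force"],s["q"])
```

```text
1.205445422501231 [ 1.61748804  0.99978167 -0.67436206] [-6.34376288  8.12245154 10.38230848] [-0.48229199  0.30071297  0.4106796   2.0147542  -0.16415929  0.85579839
 -0.34541882]
```

>>> step_arm([
  [0,0,0,0,0,-0.04,0],
  [0,0,0,0,0,-0.04,0],
  [0,0,0,0,0,-0.04,0.04],
  [0,0,0,0,0,-0.04,0.04],
  [0,0,0,0,0,-0.04,0.04],
  [0,0,-0.04,0,0,-0.04,0.04],
  [0,0,-0.08,0,0,-0.04,0.04],
  [0,0,-0.08,0,0,-0.04,0.04],
])

```text
time_s: 5.85
tcp_pos: [0.5089, 0.0238, 0.192]
eef_rot: [2.548, 1.831, 0.013]
force: [0.5, 0.7, 0.4]
width: 0.467
grasp_force: 0.0
```

Run:
```python
from h import *
s=sense();print(s["tcp_pos"],s["q"],s["time_s"])
im,d=get_image("wrist");cv2.imwrite("pics/w2.png",im);P=cloud("wrist",d);x,y,z=np.moveaxis(P,-1,0)
m=(d>0)&(x>.47)&(x<.55)&(abs(y-.02)<.05)
k=m&(z>.13)&(z<.16);Kp=P[k]
if len(Kp)>5:
    r=cv2.minAreaRect(Kp[:,:2].astype(np.float32)*1000);print("knob",len(Kp),Kp.mean(0).round(4),r,"ztop",np.median(Kp[:,2]).round(4))
b=(d>0)&(z>.108)&(z<.128)&(x>.4)&(x<.455)&(y>-.02)&(y<.08);B=P[b];print("bar",len(B),len(B) and (B.mean(0),np.polyfit(B[:,1],B[:,0],1)))
print(plan([.4365,.0335,.16],-.145))
```

```text
[0.50894413 0.02379627 0.19196702] [-0.51020238  0.19140422  0.43167348  1.9315444  -0.09378929  1.02822506
 -0.36242198] 5.85
knob 2477 [0.5035 0.0278 0.1412] ((502.7414245605469, 26.03462028503418), (43.300743103027344, 14.064766883850098), 66.64588165283203) ztop 0.1417
bar 2789 (array([0.43638355, 0.04032961, 0.11925713]), array([0.15088464, 0.43029843]))
(array([-0.0135, -0.0701,  0.0292]), array([ 0.0047, -0.002 , -0.1795]))
```

View pics/w2.png

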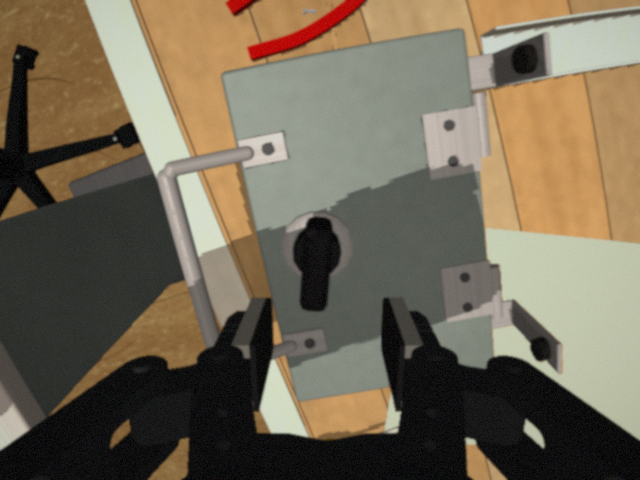

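The knob wing is at (317,262), azimuth 66.6°, which is its 75° end, and it has sprung up. The bar runs at about (190,250). Next I'll move over the bar.

>>> step_arm([
  [-0.004,-0.025,0,0.004,-0.002,-0.08,0.04],
  [-0.01,-0.055,0.01,0.004,-0.002,-0.18,0.04],
  [-0.0135,-0.07,0.03,0.004,-0.002,-0.18,0.04],
  [-0.0135,-0.07,0.03,0.004,-0.002,-0.18,0.04],
])

```text
time_s: 6.3
tcp_pos: [0.4296, 0.0332, 0.154]
eef_rot: [-2.37, -2.052, 0.018]
force: [-0.2, -0.2, -0.9]
width: 0.469
grasp_force: 0.0
```

Run:
```python
from h import *
s=sense();print(s["tcp_pos"],s["q"],s["time_s"])
print(plan([.436,.0345,.102],-.145))
```

```text
[0.42960056 0.03323907 0.15398685] [-0.54361463  0.09963995  0.39124975  2.12240688 -0.04635596  0.9410801
 -0.26966249] 6.3
(array([0.0024, 0.0068, 0.0519]), array([-0.0128,  0.0044,  0.0016]))
```

>>> step_arm([
  [0.002,0.007,0.01,-0.012,0.004,0,0.04],
  [0.002,0.007,0.035,-0.012,0.004,0,0.04],
  [0.002,0.007,0.05,-0.012,0.004,0,0.04],
  [0.002,0.007,0.052,-0.012,0.004,0,0.04],
  [0.002,0.007,0.052,-0.012,0.004,0,0.0],
  [0.002,0.007,0.052,-0.012,0.004,0,0.0],
  [0.002,0.007,0.052,-0.012,0.004,0,0.0],
  [0.002,0.007,0.052,-0.012,0.004,0,0.0],
])

```text
time_s: 7.1
tcp_pos: [0.4364, 0.0354, 0.1052]
eef_rot: [-2.372, -2.053, 0.002]
force: [-12.3, 1.7, 10.7]
width: 0.091
grasp_force: 58.7
```

Run:
```python
from h import *
s=sense();print(s["tcp_pos"],s["q"],s["time_s"],s["force"])
print(plan(s["tcp_pos"],-.145))
```

```text
[0.43644353 0.03535869 0.1052283 ] [-0.52410327  0.18552142  0.38525478  2.16317644 -0.09971195  0.81245313
 -0.2198671 ] 7.1 [-12.34118394   1.66710335  10.66507943]
(array([0., 0., 0.]), array([-0.0044, -0.0018,  0.001 ]))
```

Run:
```python
import numpy as np
f=lambda t:np.array([173*(1-np.cos(t))+26*np.sin(t),-(173*np.sin(t)+26*np.cos(t)-26)])
for a,b in((0,.3),(.3,.86),(.86,1.42),(1.42,1.78)):
    print(a,[(f(t)-f(a)).round(1).tolist() for t in np.linspace(a,b,9)[1:]])
```

```text
0 [[1.1, -6.5], [2.4, -12.9], [4.0, -19.3], [5.8, -25.6], [7.9, -31.8], [10.2, -37.9], [12.7, -44.0], [15.4, -50.0]]
0.3 [[5.7, -10.8], [12.1, -21.2], [19.3, -31.2], [27.1, -40.6], [35.6, -49.4], [44.7, -57.7], [54.3, -65.2], [64.4, -72.1]]
0.86 [[10.6, -6.2], [21.6, -11.6], [32.9, -16.2], [44.5, -20.0], [56.4, -23.0], [68.5, -25.1], [80.6, -26.4], [92.9, -26.9]]
1.42 [[7.9, 0.2], [15.7, 0.7], [23.5, 1.6], [31.3, 2.8], [39.0, 4.3], [46.7, 6.3], [54.2, 8.5], [61.6, 11.1]]
```

>>> step_arm([
  [0,0.001,-0.0065,0,0,0,0],
  [0,0.0025,-0.013,0,0,0,0],
  [0,0.004,-0.019,0,0,0,0],
  [0,0.006,-0.0255,0,0,0,0],
  [0,0.008,-0.032,0,0,0,0],
  [0,0.01,-0.038,0,0,0,0],
  [0,0.0125,-0.044,0,0,0,0],
  [0,0.0155,-0.05,0,0,0,0],
])

```text
time_s: 7.9
tcp_pos: [0.4505, 0.0333, 0.154]
eef_rot: [-2.371, -2.053, 0.005]
force: [-10.2, 3.0, -1.5]
width: 0.089
grasp_force: 58.5
```

>>> step_arm([
  [0,0.0055,-0.011,0,0,0,0],
  [0,0.012,-0.021,0,0,0,0],
  [0,0.0195,-0.031,0,0,0,0],
  [0,0.027,-0.0405,0,0,0,0],
  [0,0.0355,-0.0495,0,0,0,0],
  [0,0.0445,-0.0575,0,0,0,0],
  [0,0.0545,-0.065,0,0,0,0],
  [0,0.0645,-0.072,0,0,0,0],
])

```text
time_s: 8.7
tcp_pos: [0.5132, 0.0242, 0.2295]
eef_rot: [-2.368, -2.051, 0.005]
force: [-17.6, 1.3, 20.2]
width: 0.086
grasp_force: 59.0
```

>>> step_arm([
  [0,0.0095,-0.0085,0,0,0,0],
  [0,0.0195,-0.0145,0,0,0,0],
  [0,0.031,-0.0192,0,0,0,0],
  [0,0.0425,-0.023,0,0,0,0],
  [0,0.0545,-0.026,0,0,0,0],
  [0,0.0665,-0.028,0,0,0,0],
  [0,0.0785,-0.0295,0,0,0,0],
  [0,0.091,-0.03,0,0,0,0],
])

```text
time_s: 9.5
tcp_pos: [0.6102, 0.0101, 0.2609]
eef_rot: [2.372, 2.053, 0.013]
force: [-1.9, 0.1, 2.4]
width: 0.082
grasp_force: 59.1
```

>>> step_arm([
  [0,0.008,0,0,0,0,0],
  [0,0.0155,0.0005,0,0,0,0],
  [0,0.0235,0.0015,0,0,0,0],
  [0,0.031,0.0025,0,0,0,0],
  [0,0.039,0.0045,0,0,0,0],
  [0,0.0465,0.0065,0,0,0,0],
  [0,0.054,0.0085,0,0,0,0],
  [0,0.0615,0.011,0,0,0,0],
])

```text
time_s: 10.3
tcp_pos: [0.6687, 0.0016, 0.2479]
eef_rot: [-2.375, -2.055, -0.004]
force: [-21.4, 1.8, 24.1]
width: 0.082
grasp_force: 65.8
```

Run:
```python
from h import *
s=sense();print(s["tcp_pos"],s["q"],s["time_s"],s["force"])
im,d=get_image("side");cv2.imwrite("pics/s3.png",cv2.resize(im[120:340,200:480],None,fx=2.5,fy=2.5))
```

```text
[0.66870279 0.00155487 0.24786608] [-0.3618464   0.45005572  0.42518103  1.47484306 -0.19222068  1.25662185
 -0.05869809] 10.3 [-21.43628669   1.82475226  24.09933814]
```

View pics/s3.png

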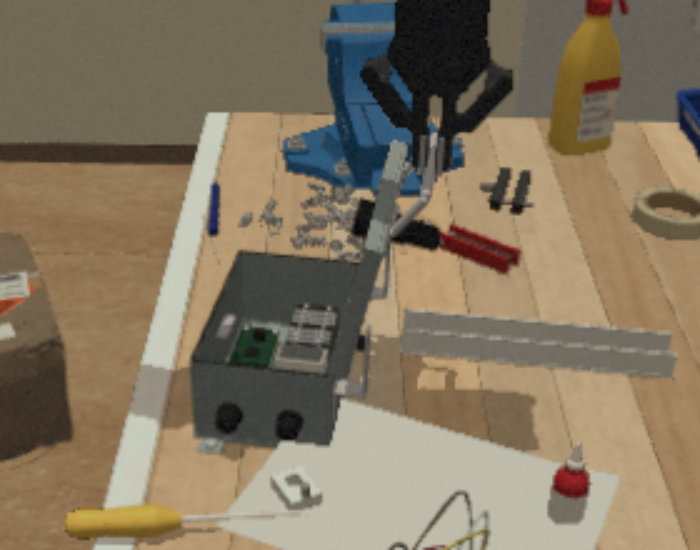

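The lid is leaning back against its stop, with the bar still in the fingers at about (435,150). I'll ease the load, open, and withdraw straight up.

>>> step_arm([
  [0,-0.001,-0.002,0,0,0,0],
  [0,-0.001,-0.002,0,0,0,0.03],
  [0,-0.001,-0.002,0,0,0,0.03],
  [0,-0.001,-0.002,0,0,0,0.03],
  [0,-0.001,-0.012,0,0,0,0.03],
  [0,-0.001,-0.035,0,0,0,0.03],
  [0,-0.001,-0.07,0,0,0,0.03],
  [0,-0.001,-0.1,0,0,0,0.03],
])

```text
time_s: 11.15
tcp_pos: [0.6693, 0.0011, 0.3507]
eef_rot: [2.371, 2.052, 0.014]
force: [0.2, -0.7, 0.3]
width: 0.351
grasp_force: 0.0
```

Run:
```python
from h import *
s=sense();print(s["tcp_pos"],s["time_s"],s["force"])
im,d=get_image("side");cv2.imwrite("pics/s4.png",cv2.resize(im[100:340,200:480],None,fx=2.5,fy=2.5))
P=cloud("side",d);x,y,z=np.moveaxis(P,-1,0)
m=(d>0)&(abs(y)<.1)&(x>.6)&(x<.72)&(z>.1)&(z<.25)
Q=P[m&(y<-.05)];b=np.c_[Q[:,0]*np.cos(.145)-Q[:,1]*np.sin(.145),Q[:,2]]
print(len(Q),"lean deg",90+np.degrees(np.arctan(np.polyfit(b[:,1],b[:,0],1)[0])))
```

```text
[0.66931129 0.00113442 0.35069704] 11.15 [ 0.16829959 -0.70538369  0.26220754]
512 lean deg 100.1612222728507
```

View pics/s4.png

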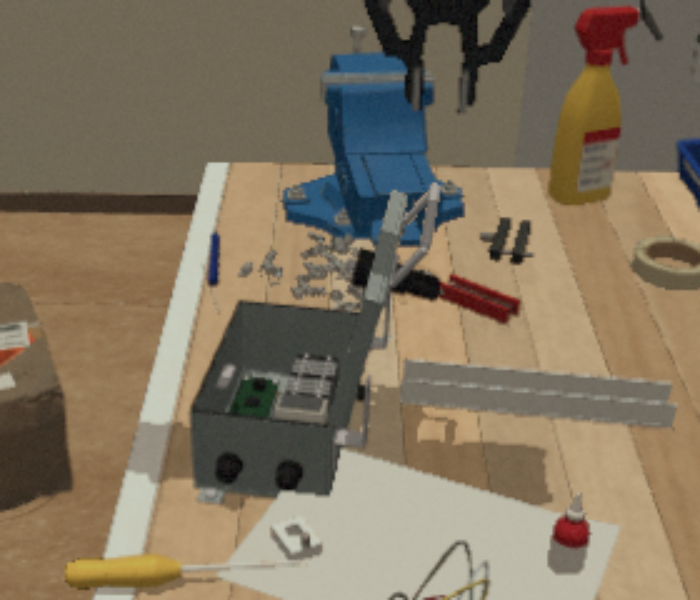

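The lid stands open on its stop at (380,260), measured at about 100° (nominal 102°), with the gripper clear above it. The screwdriver and block haven't moved. I'll let it settle, then hand in.

>>> step_arm([
  [0,0,-0.02,0,0,0,0.03],
  [0,0,-0.03,0,0,0,0.03],
  [0,0,-0.03,0,0,0,0.03],
  [0,0,-0.03,0,0,0,0.03],
  [0,0,-0.03,0,0,0,0.03],
])

```text
time_s: 11.7
tcp_pos: [0.6683, 0.0014, 0.3768]
eef_rot: [2.373, 2.054, 0.009]
force: [-0.4, 1.3, -0.6]
width: 0.355
grasp_force: 0.0
```

Run:
```python
from h import *
a=np.load("pics/side0.npy");im,d=get_image("side")
P=cloud("side",d);x,y,z=np.moveaxis(P,-1,0)
Q=P[(d>0)&(y>-.1)&(y<-.05)&(x>.6)&(x<.72)&(z>.1)&(z<.25)];b=np.c_[Q[:,0]*np.cos(.145)-Q[:,1]*np.sin(.145),Q[:,2]]
print("lean",90+np.degrees(np.arctan(np.polyfit(b[:,1],b[:,0],1)[0])))
print(close_job())
```

```text
lean 100.2367210384736
the job is handed in; nothing more can be done
None
```

The job is handed in at about 12 s: the latch was pressed, turned to its end and sprang up released, the lid rests open on its stop (about 100° by depth, 102° nominal), and no tools or parts looked moved, though I did not re-check the side cutters and pulley.

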